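# Close the casting mould and lock it by feel with its captive key

### The job

Lift the mould's aluminium top plate by its orange T-handle and lower it, kept level, over the two guide pins of the blue base until it sits fully down. Then press the handle down lightly and turn it gently back and forth until you feel the key drop into the hidden lock; keep it down and turn it clockwise (seen from above) to the stop, the handle in line with the long side of the plate, and let go so that it stays down, locked. Do not slam or force anything and leave the other things on the bench where they are.

Things in the scene. Friction and masses are not known exactly. Their poses are not given: they have to be found in the camera images.
- mould_base: blue mould base, fixed, 100 x 220 x 30 mm (x, y, z); origin at the centre of its underside, long side along y. On its top (z = 30 mm) two steel guide pins, 12 mm diameter, at x = 0, y = +85 and -85 mm, 40 mm tall, the last 8 mm tapered to 5 mm; two plaster inserts 11 mm high. The plate fits it either way round
- lock_socket (a point): middle of the base's top, where a black dust shutter that gives no resistance covers the lock. Below it a rotor at an unknown angle: its slot takes the key at one key_turn value from 0.92 to 1.55, give or take 0.1 rad. The rotor is stiff (0.28 Nm) and turns with the key once that has dropped in, as far as the stop; a key pressed on it with over about 25 N may drag it along instead
- mould_top: loose aluminium plate 90 x 210 x 12 mm on two square brass feet 14 mm high at x = 0, y = +85 and -85 mm; origin midway between the feet at their undersides, long side along y; 0.6 kg with its key. 13.8 mm holes go through plate and feet for the pins. Seated: origin 30 mm above the base's origin, long sides parallel. The captive T key in its middle lifts it
- key_handle (a point): centre of the key's orange T-handle bar: 12 mm wide, 64 mm long along this point's y, 14 mm high; 66 mm above the feet's undersides when up, 40 mm above the plate. A hub of 18 mm diameter begins 4 mm below this point. The plate hangs balanced from it and turns with the hand (the key turns on the plate with 0.05 Nm friction)
- key_press (a joint): how far the key is pressed down into the plate, m, 0 (up) to 0.015. A spring lifts it: 3 N at 0, plus 0.35 N per mm. On the seated plate the key's foot (26 x 6 mm, parallel to the handle) rests on the rotor at 0.006; over the slot it goes on down to 0.014. Let go when locked it rises to about 0.011 and stays; unlocked, it springs up to 0
- key_turn (a joint): angle of the handle on the plate, rad, counter-clockwise from above positive: 0 = handle along the plate's long side (y) = locked, the stop being near -0.03; it starts between 0.62 and 0.76. Pressed down but not engaged, the foot can turn only between about 0.56 and 1.71 in the lock
- tint_red: dark red tint bottle, 36 mm diameter, 101 mm high, bystander
- tint_green: green tint bottle, 36 mm diameter, 101 mm high, bystander
- cup: graduated mixing cup, 65 mm diameter, 62 mm high, bystander
- tape: roll of packing tape, 95 mm diameter, 48 mm high, bystander
- clay: grey clay block 65 x 97 x 49 mm, bystander
Not all that is in view belongs to the job. Several things have the shape of the mould_base; the one meant has the colours described above.

How it is judged (in metres and radians):
On the way, in this order (a step that is already met when the one before it is completed fails the run):
1. the top plate sits fully down on the base, both pins through it (z of mould_top in the frame of mould_base below 0.032 m and horizontal distance between mould_top and mould_base below 0.004 m and angle between the y axis of mould_top and the y axis of mould_base, either way round below 0.05 rad and angle between mould_top's own z axis and vertical below 0.03 rad), for 0.1 s.
2. the key, still turned away from the locked position, has dropped into the hidden lock (value of joint key_press above 0.0105 m and value of joint key_turn above 0.4 rad and z of mould_top in the frame of mould_base below 0.033 m), for 0.05 s.
At the end, for the whole second after the job is handed in: The top plate rests fully down on the base (its feet within 2 mm of the base's top, centred within 4 mm, sides parallel within 0.05 rad, level within 0.03 rad); the key stays down by itself by more than 9 mm and its handle is within 0.2 rad of the plate's long side; all at rest (all of step 1 and value of joint key_press above 0.009 m and value of joint key_turn between -0.2 and 0.2 rad and linear speed of mould_top below 0.02 m/s); the robot touches nothing.
It fails at once if the mould halves were slammed or forced together (over 100 N between them) (contact force between mould_top and mould_base above 100 N).
It fails at once if a bystander was moved by more than 40 mm (distance of any of tint_red, tint_green, cup, tape, clay from where it was at the start of the episode above 0.04 m).
It also fails if it takes over 62 s, if anything falls off the work surface, if the arm or the gripper's body presses on something with over 40 N, if the wrist force passes 120 N, or if a joint passes its speed limit or range.

### The arm

A 6-joint arm with a two-finger parallel gripper is mounted at the origin on a cart in front of the work surface, level with it; the furniture and walls round the work are solid. World frame = base frame: x ahead of the robot, y to its left, z up, the work surface at z = 0. Lengths are in mm, angles in rad, forces in N, time in s.
With the tool pointing down it reaches from about 275 to 750 mm from the base axis. Payload 10.2 kg.
Tool frame: the origin (TCP) lies midway between the tips of the shut fingers; the grasp point (between the pads) lies 19 mm behind it (ctrl.grip_depth is the distance from the TCP to the grasp point, in mm); y points along the fingers, x is the direction in which the jaws open and shut, and the axes are right-handed (so a half turn about y gives the same grasp; the last joint's range is limited). The gripper opens to 85 mm and grips with 20 to 120 N. Pads are 22 mm wide; open, the fingers measure 114 mm over their backs; the gripper's body (76 mm by 85 mm) begins 54 mm behind the grasp point. The pads swing forward as they close: fully open they stand 13 mm farther back than shut.
Start: joints at [1.01, 0.313, 1.498, -0, 1.331, -0.223], TCP at [174.004, 495.332, 231.294] pointing down, gripper open.
Joint ranges: [-2.94, 2.94], [-0.97, 2.17], [0.19, 2.56], [-1.23, 4.37], [0.02, 3.11], [-2.88, 2.88]. Speed limits (rad/s): [2.39, 2.39, 3.01, 3.14, 3.14, 3.14].

### API

Orientations are given as a unit quaternion [w, x, y, z].
In Python, from rig import ctrl gives the robot as it stands. The module is installed in compiled form; this text tells all that it offers.
- The arm moves only by the tool drive_tool, never from a script. Its arguments are lists of equal length, an entry for each row: "gripper": the closure, from 0 (fully open) to 1 (shut); "offset": the shift along the tool's x, y, z in m, a list of three; "turn": the turn about the tool's y in degrees. In form: {"gripper": [gripper, ...], "offset": [[tx, ty, tz], ...], "turn": [turn, ...]}. A call has 1 to 20 rows; each row shifts and turns the commanded pose from where the row before left it, along the tool's axes as they then stand; what a row does not reach is not made up. A row lasts 1/12 s, in which the tool goes at most 41.7 mm and 7.16 degrees, less where a joint would pass 70% of its speed; a pose out of reach is approached as far as the arm can. A call is refused whole if a number of a shift passes 0.0417 or a number of a turn 7.16, either way. A call with a gripper value outside its range is refused whole. The fingers move at their own pace and stop on an object; "force" is the grip in N (left out, the last holds). Time passes only in rows, so rows that do not move let the fingers close. It gives the time, the measured TCP pose, the force and the opening at its end, in the units of the state.
- ctrl.sense(): the state, without advancing time (a new reading comes with each control period).
- ctrl.capture(name): name is "scene" or "side" or "wrist"; returns (picture, depth): 420x560x3 uint8, red, green, blue; 420x560 float32, mm along the optical axis (not along the pixel's ray), 0 where there is no reading.
- ctrl.camera_params(name): a dict with "fovy" (degrees; the focal length in pixels is half the picture's height over the tangent of half this angle, whatever the lens; pixels are square), "cx", "cy" (the principal point, pixels), "view" (4x4, takes a point from world to camera coordinates); the wrist camera has in their place "tool_from_camera" (4x4, takes a point from camera to tool coordinates, whose origin is the TCP and whose axes are the tool frame's). Camera axes: x right, y down, z forward; pixel columns grow to the right and rows downward; lengths in mm; the calibration is good to about 2 mm. A picture is of the moment at which its call begins: read the wrist's pose just before it. camera_params takes no time and is no camera call.
- ctrl.finish_job(): hands the job in, once; it reports no verdict.
Trained networks look in the newest picture that a camera, given by its name, has taken for a name from the list of things; names that differ only in an ending like _2 or _b are one class to them, and where a whole thing is asked for, a point or a joint stands for the part that bears it (a point fixed in the world has none). Each returns a list of dicts, best first, with "score" (0 to 1); they miss things now and then, are a little off and sometimes report something else, mostly with a low value. They report only what shows in the picture. A call takes as long as a camera call. They do not tell look-alikes from the thing itself.
- ctrl.boxes_of(camera, query): "centre" ([x, y, z] in mm, in the coordinates of the camera as it stood for that picture, good to about 4 mm: the middle of the surface that is visible of it).
- ctrl.regions_of(camera, query): "mask" (420x560 bool, what is visible of it).
- ctrl.pinpoint(camera, query): "centre" ([x, y, z] in mm, in the coordinates of the camera as it stood for that picture, good to about 4 mm: a listed point, or the origin of a listed thing).
The state is a dict: "time_s": time; "joints": joint angles; "dq": joint speeds; "tau": joint torques, N m; "eef_pos": TCP position; "ee_rot": TCP orientation; "force": force on the tool from outside, world axes, zero at the start; "wrist_torque": the same for the moment, N m; "grip_width": opening from 0.0 (shut) to 1.0 (fully open).
Only numpy, scipy, OpenCV 4.12 (cv2) and the standard library are available. Lean on these libraries where they do the work, as an engineer would, in place of code of your own. Each camera call takes 0.05 s, during which the arm holds its last target.

## Working session

There is one attempt and no reset: what is moved stays moved. The work goes in short steps, Python scripts to look and compute and a tool call to move; the robot and the scene stay as the last step left them, time stands still between calls to the robot, and variables do not carry over. Pictures are saved under pics/ and viewed, and the job is handed in when it is done.

Besides the shell and the picture viewer there is one more tool, called after "Request:" by a JSON object that holds its "fn" and its "kwargs". drive_tool: Moves the arm, as the interface text tells. Its arguments: {"type":"object","properties":{"gripper":{"type":"array","items":{"type":"number"}},"offset":{"type":"array","items":{"type":"array","items":{"type":"number"}}},"turn":{"type":"array","items":{"type":"number"}},"force":{"type":"number"}},"required":["gripper","offset","turn"]}

```bash
mkdir -p pics; cat > h.py <<'E'
import numpy as np, cv2
from rig import ctrl
from scipy.spatial.transform import Rotation as R
def q2m(q): return R.from_quat([q[1],q[2],q[3],q[0]]).as_matrix()
def snap(cam,fn):
    s=ctrl.sense(); im,d=ctrl.capture(cam)
    cv2.imwrite('pics/'+fn,im[:,:,::-1]); np.savez('pics/'+fn+'.npz',im=im,d=d,pos=np.array(s['eef_pos']),q=np.array(s['ee_rot']))
    return im,d,s
def toworld(cam,p,s=None):
    P=ctrl.camera_params(cam); p=np.asarray(p,float).reshape(-1,3)
    if cam!='wrist':
        V=np.linalg.inv(np.array(P['view']).reshape(4,4)); return p@V[:3,:3].T+V[:3,3]
    T=np.array(P['tool_from_camera']).reshape(4,4); t=p@T[:3,:3].T+T[:3,3]
    return t@q2m(s['ee_rot']).T+np.array(s['eef_pos'])
def pts(cam,d,mask=None):
    P=ctrl.camera_params(cam); f=d.shape[0]/2/np.tan(np.radians(P['fovy'])/2)
    v,u=np.mgrid[:d.shape[0],:d.shape[1]]
    c=np.stack([(u-P['cx'])/f*d,(v-P['cy'])/f*d,d],-1)
    return c if mask is None else c[mask&(d>0)]
E
python3 - <<'E'
from h import *
s=ctrl.sense(); print(s['eef_pos'],s['ee_rot'],s['force'],s['grip_width'],s['time_s'])
print(q2m(s['ee_rot']))
for c in ['scene','side']:
    im,d,s=snap(c,c+'0.png')
    for n in ['mould_base','mould_top']:
        for k in ctrl.boxes_of(c,n): print(c,n,k['score'],toworld(c,k['centre']))
    for n in ['mould_base','mould_top','key_handle','lock_socket']:
        for k in ctrl.pinpoint(c,n): print(c,'pin',n,k['score'],toworld(c,k['centre']))
print(ctrl.sense()['time_s'])
E
```

```text
[173.86674147 495.09454847 230.72321372] [-0.57675996  0.57711161  0.40841176 -0.40925539] [-0.12071878  0.72147004 -0.25887832] 1.0005549266461 0.0
[[ 3.31419718e-01 -6.85915921e-04 -9.43483174e-01]
 [ 9.43482581e-01 -1.09557358e-03  3.31420306e-01]
 [-1.26098171e-03 -9.99999165e-01  2.84055037e-04]]
scene mould_base 0.82 [[492.22537154 150.41413551  28.91637289]]
scene mould_base 0.82 [[458.56515345 643.0008109   32.41736501]]
scene mould_top 0.62 [[ 476.28678918 -149.81742967   27.09185595]]
scene pin mould_base 0.92 [[474.08440332 673.02415236   2.47539028]]
scene pin mould_base 0.73 [[504.40344192 164.53675534  -3.01396082]]
scene pin mould_top 0.72 [[ 487.78576612 -138.95432588   -2.73743344]]
scene pin mould_top 0.62 [[722.50168253 134.1324219    4.44217423]]
scene pin key_handle 0.51 [[ 487.23705378 -132.28817637   67.44946965]]
scene pin lock_socket 0.72 [[468.25106778 673.12708013  32.38628465]]
scene pin lock_socket 0.7 [[503.76003479 162.09547322  28.55875159]]
side mould_base 0.85 [[491.95601981 187.28116575  28.84573089]]
side mould_base 0.61 [[457.72385707 690.05557511  25.23569876]]
side pin mould_base 0.76 [[ 5.03298445e+02  1.63839591e+02 -4.00498855e-01]]
side pin mould_base 0.66 [[472.94635726 671.84352016  -5.16687584]]
side pin mould_base 0.25 [[510.09394367 167.89144173  30.19269802]]
side pin lock_socket 0.77 [[510.07254879 168.6731764   28.72694458]]
side pin lock_socket 0.67 [[471.21994867 670.07901669  27.81108711]]
side pin lock_socket 0.56 [[736.80086478  47.80709269  -3.39034883]]
0.7
```

View pics/scene0.png

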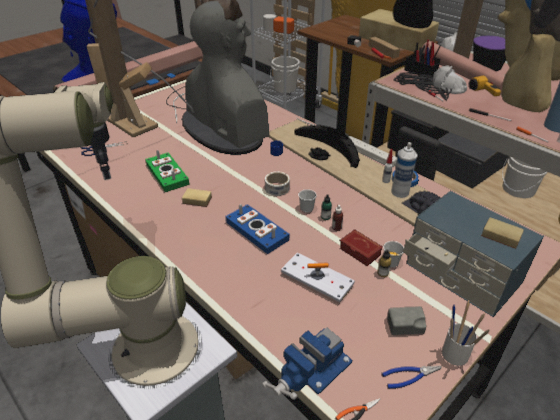

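View pics/side0.png

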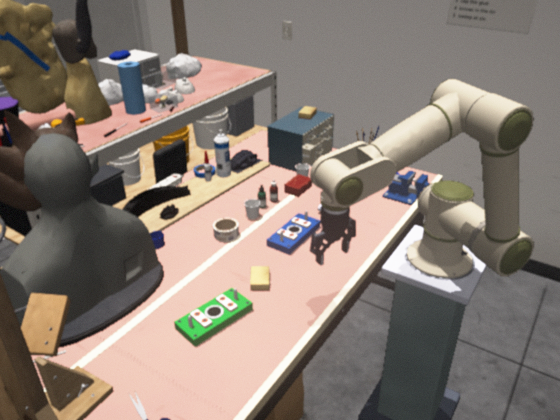

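```bash
python3 - <<'E'
from h import *
P=ctrl.camera_params('wrist');print(np.round(P['tool_from_camera'],3),P['fovy'],ctrl.grip_depth)
z=np.load('pics/scene0.png.npz');im=z['im'].astype(int);d=z['d']
c=toworld('scene',pts('scene',d)).reshape(*d.shape,3)
def axis(m,n):
    p=c[m&(d>0)]; ctr=np.median(p,0)
    mn=cv2.minAreaRect(p[:,:2].astype(np.float32)); print(n,len(p),ctr.round(1),mn, p.min(0).round(),p.max(0).round())
hsv=cv2.cvtColor(z['im'],cv2.COLOR_RGB2HSV)
vv,uu=np.mgrid[:420,:560]
o=(hsv[...,0]<20)&(hsv[...,1]>190)&(abs(uu-317)<20)&(abs(vv-267)<15)
axis(o,'handle')
top=(abs(uu-317)<45)&(abs(vv-277)<30)&(abs(c[...,2]-26)<4); axis(top,'plate')
b=(abs(uu-257)<45)&(abs(vv-227)<30)&(abs(c[...,2]-30)<4); axis(b,'base')
E
```

```text
[[ 1.00000e+00  2.00000e-03  1.00000e-03  3.40000e-01]
 [-0.00000e+00 -3.17000e-01  9.48000e-01 -1.40913e+02]
 [ 2.00000e-03 -9.48000e-01 -3.17000e-01  8.13450e+01]
 [ 0.00000e+00  0.00000e+00  0.00000e+00  1.00000e+00]] 63.45809176396135 18.700000000000003
handle 63 [ 481.4 -137.4   70.9] ((485.0140380859375, -137.66168212890625), (10.66651725769043, 57.004573822021484), 46.59968185424805) [ 463. -160.   59.] [ 506. -118.   79.]
plate 1293 [ 482.4 -150.8   26.6] ((540.2696533203125, -124.57996368408203), (208.42613220214844, 213.8286895751953), 11.9566011428833) [ 422. -247.   22.] [647. -23.  30.]
base 822 [496.3 152.6  30.9] ((508.612060546875, 139.4146728515625), (271.8716125488281, 265.38336181640625), 44.47542190551758) [451. -46.  26.] [696. 278.  34.]
```

Request:
{"fn": "drive_tool", "kwargs": {"gripper": [0,0,0,0,0,0,0,0,0,0,0,0], "offset": [[-0.0169,0,-0.0351],[-0.0169,0,-0.0351],[-0.0169,0,-0.0351],[-0.0169,0,-0.0351],[-0.0169,0,-0.0351],[-0.0169,0,-0.0351],[-0.0169,0,-0.0351],[-0.0169,0,-0.0351],[-0.0169,0,-0.0351],[-0.0169,0,-0.0351],[-0.0169,0,-0.0351],[-0.0169,0,-0.0351]], "turn": [0,0,0,0,0,0,0,0,0,0,0,0]}}

```text
time_s: 1.7
eef_pos: [505.3, 162.7, 231.4]
ee_rot: [-0.577, 0.577, 0.409, -0.409]
force: [0.1, 0.2, -0.0]
grip_width: 1.0
```

```bash
python3 - <<'E'
from h import *
im,d,s=snap('wrist','w1.png')
for n in ['mould_base','lock_socket']:
    for k in ctrl.pinpoint('wrist',n): print('pin',n,k['score'],toworld('wrist',k['centre'],s))
E
```

```text
pin mould_base 0.82 [[507.9873847  162.51537585  -0.80295798]]
pin lock_socket 0.77 [[505.25066712 164.82735602  28.76203889]]
```

View pics/w1.png

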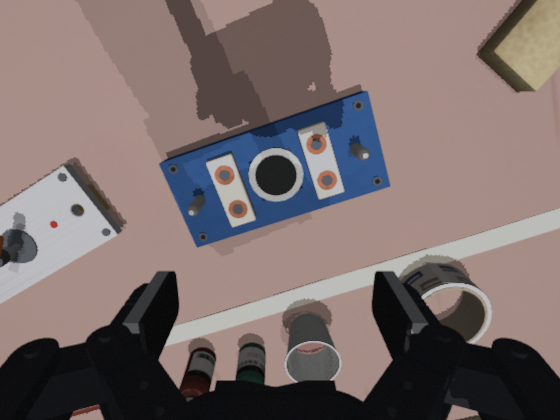

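```bash
cat >> h.py <<'E'
def ray(cam,uv,zp,s):
    P=ctrl.camera_params(cam); f=420/2/np.tan(np.radians(P['fovy'])/2)
    uv=np.asarray(uv,float).reshape(-1,2)
    c=np.c_[(uv[:,0]-P['cx'])/f,(uv[:,1]-P['cy'])/f,np.ones(len(uv))]
    o=toworld(cam,[[0,0,0]],s)[0]; w=toworld(cam,c,s)-o
    return o+w*((zp-o[2])/w[:,2])[:,None]
E
python3 - <<'E'
from h import *
z=np.load('pics/w1.png.npz'); s=dict(eef_pos=z['pos'],ee_rot=z['q'])
im=z['im'];d=z['d'];hsv=cv2.cvtColor(im,cv2.COLOR_RGB2HSV)
w=toworld('wrist',pts('wrist',d),s).reshape(420,560,3)
b=((hsv[...,0]>100)&(hsv[...,0]<125)&(hsv[...,1]>120)).astype(np.uint8)
n,l,st,ce=cv2.connectedComponentsWithStats(b); i=1+np.argmax(st[1:,4]); m=l==i
print(st[i]); mm=m&(abs(w[...,2]-30)<5)&(d>0)
print('z med',np.median(w[mm][:,2]))
p=w[mm][:,:2].astype(np.float32); print(cv2.minAreaRect(p))
vv,uu=np.nonzero(mm); p=ray('wrist',np.c_[uu,vv],30,s)[:,:2].astype(np.float32); print(cv2.minAreaRect(p))
# pins: points above 50
h=(w[...,2]>45)&(w[...,2]<85)&(d>0)
for k in range(1,20): pass
n,l,st,ce=cv2.connectedComponentsWithStats(h.astype(np.uint8))
for i in range(1,n):
    if st[i,4]>5 and st[i,4]<600:
        q=w[l==i]; t=q[q[:,2]>q[:,2].max()-12]; print(st[i],ce[i].round(),q.mean(0).round(1),t.mean(0).round(1),q[:,2].max())
c=cv2.resize(im[130:230,180:380,::-1],None,fx=4,fy=4,interpolation=cv2.INTER_CUBIC); cv2.imwrite('pics/w1c.png',c)
E
```

```text
[  160    92   230   155 12624]
z med 28.212487643785636
((505.0479736328125, 164.08802795410156), (218.90777587890625, 100.20834350585938), 89.47469329833984)
((504.38800048828125, 164.28567504882812), (217.2914581298828, 99.49118041992188), 89.43749237060547)
[353 145  16  15 184] [361. 152.] [504.  247.2  60.9] [504.5 247.7  64. ] 69.47620688228687
[187 199  15  17 181] [194. 207.] [502.7  81.1  59.6] [503.1  80.4  63.7] 69.39780577134053
[  0 235  12  32 195] [  4. 254.] [ 485.5 -126.5   55. ] [ 484.5 -124.9   58.2] 64.56445119935799
[235 368  29  16 316] [250. 375.] [720.1  57.   53.3] [720.   57.4  56.3] 62.98923331908213
[179 372  31  29 597] [194. 385.] [707.   -8.9  58.7] [708.5 -11.7  68.5] 77.70132428239839
```

View pics/w1c.png

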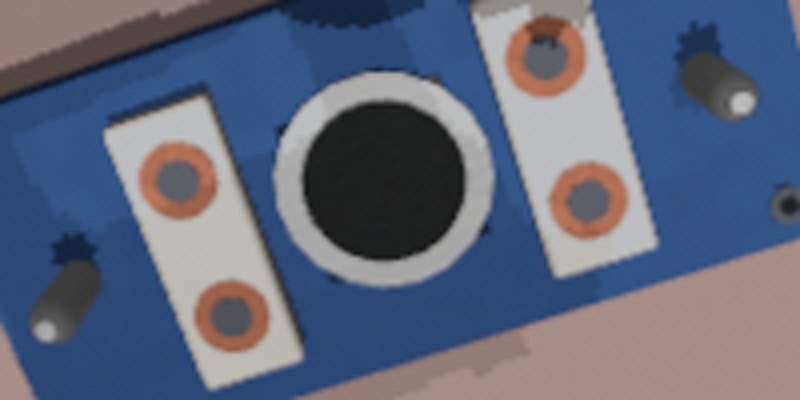

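```bash
python3 - <<'E'
from h import *
z=np.load('pics/w1.png.npz'); s=dict(eef_pos=z['pos'],ee_rot=z['q'])
p=ray('wrist',[(365.1,155.4),(190.6,212.1)],70,s); print(p,p.mean(0),np.linalg.norm(p[0]-p[1]),np.degrees(np.arctan2(-(p[0]-p[1])[0],(p[0]-p[1])[1])))
E
```

```text
[[505.89335803 248.6258845   70.        ]
 [503.77820862  79.57977433  70.        ]] [504.83578332 164.10282942  70.        ] 169.0593423004641 -0.7168624606945434
```

Request:
{"fn": "drive_tool", "kwargs": {"gripper": [0,0,0,0,0,0,0,0], "offset": [[-0.0361,0,-0.0102],[-0.0361,0,-0.0102],[-0.0361,0,-0.0102],[-0.0361,0,-0.0102],[-0.0361,0,-0.0102],[-0.0361,0,-0.0102],[-0.0361,0,-0.0102],[-0.0361,0,-0.0102]], "turn": [0,0,0,0,0,0,0,0]}}

```text
time_s: 2.52
eef_pos: [484.9, -135.6, 231.6]
ee_rot: [-0.577, 0.577, 0.409, -0.409]
force: [1.1, -0.7, -1.0]
grip_width: 0.998
```

```bash
python3 - <<'E'
from h import *
im,d,s=snap('wrist','w2.png'); print(s['eef_pos'],s['time_s'])
for n in ['mould_top','key_handle']:
    for k in ctrl.pinpoint('wrist',n): print('pin',n,k['score'],toworld('wrist',k['centre'],s))
hsv=cv2.cvtColor(im,cv2.COLOR_RGB2HSV)
w=toworld('wrist',pts('wrist',d),s).reshape(420,560,3)
o=(hsv[...,0]<20)&(hsv[...,1]>150)&(abs(w[...,2]-70)<8)&(d>0)
n,l,st,ce=cv2.connectedComponentsWithStats(o.astype(np.uint8)); i=1+np.argmax(st[1:,4]); m=l==i
print(st[i],ce[i],np.median(w[m],0)); print('handle',cv2.minAreaRect(w[m][:,:2].astype(np.float32)))
vv,uu=np.nonzero(m); print(cv2.minAreaRect(ray('wrist',np.c_[uu,vv],73,s)[:,:2].astype(np.float32)))
pl=(hsv[...,1]<60)&(abs(w[...,2]-26)<4)&(d>0)
n,l,st,ce=cv2.connectedComponentsWithStats(pl.astype(np.uint8)); i=1+np.argmax(st[1:,4]); m=l==i
print(st[i],np.median(w[m],0),cv2.minAreaRect(w[m][:,:2].astype(np.float32)))
vv,uu=np.nonzero(m); print(cv2.minAreaRect(ray('wrist',np.c_[uu,vv],26,s)[:,:2].astype(np.float32)))
E
```

```text
[ 484.93170695 -135.62435363  231.63535837] 2.5167
pin mould_top 0.84 [[ 488.9961603  -134.90503126   -1.64597574]]
[259 155  33  63 789] [275.07224335 185.62357414] [ 485.09925528 -134.77737541   70.67270935]
handle ((486.64178466796875, -135.8802947998047), (12.250009536743164, 62.33152770996094), 47.725921630859375)
((485.580810546875, -135.80343627929688), (11.739903450012207, 62.10378646850586), 47.88095474243164)
[  168    84   216   171 15448] [ 482.62469179 -126.53309752   24.2675877 ] ((487.3099365234375, -136.66253662109375), (90.51554870605469, 210.5194549560547), 10.899565696716309)
((486.6003112792969, -136.31005859375), (89.78560638427734, 208.93016052246094), 10.921608924865723)
```

View pics/w2.png

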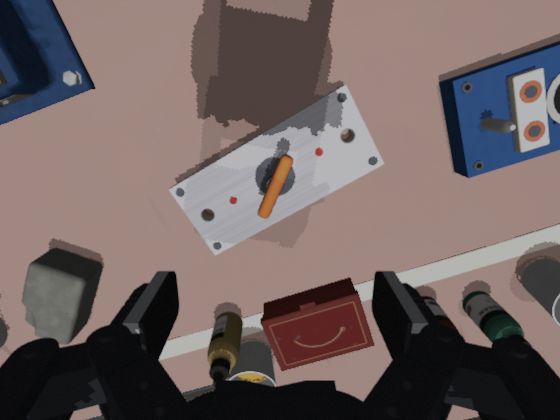

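Request:
{"fn": "drive_tool", "kwargs": {"gripper": [0,0,0,0,0,0], "offset": [[0,0.03,-0.0014],[0,0.035,0],[0,0.035,0],[0,0.035,0],[0,0.032,0],[0,0,0]], "turn": [5.7,5.7,5.7,5.7,0,0]}}

```text
time_s: 3.17
eef_pos: [484.0, -132.2, 59.5]
ee_rot: [0.649, -0.643, -0.285, 0.289]
force: [-0.3, 0.3, -1.4]
grip_width: 0.997
```

```bash
python3 - <<'E'
from h import *
im,d,s=snap('wrist','w3.png'); print(s['eef_pos'],s['time_s'],s['force'],s['joints'])
M=q2m(s['ee_rot']);print(np.degrees(np.arctan2(M[1,0],M[0,0])))
E
```

```text
[ 484.00216435 -132.21859175   59.52785512] 3.1667 [-0.27847368  0.34544225 -1.37244382] [-5.00723310e-01  4.78360871e-01  1.75794854e+00  3.12823640e-04
  9.15358571e-01 -1.33797141e+00]
47.96037555004904
```

View pics/w3.png

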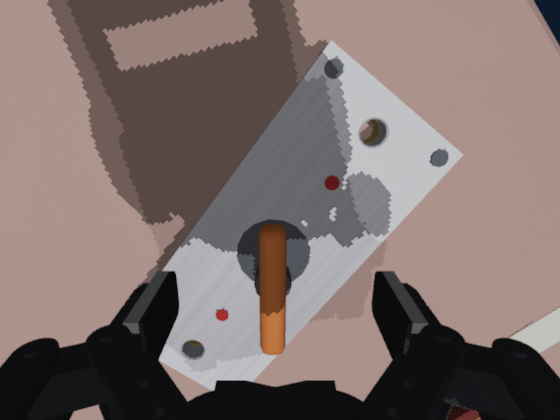

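```bash
python3 - <<'E'
from h import *
z=np.load('pics/w3.png.npz'); s=dict(eef_pos=z['pos'],ee_rot=z['q']); im=z['im'];d=z['d']
hsv=cv2.cvtColor(im,cv2.COLOR_RGB2HSV)
w=toworld('wrist',pts('wrist',d),s).reshape(420,560,3)
o=(hsv[...,0]<20)&(hsv[...,1]>150)&(abs(w[...,2]-70)<10)&(d>0)
n,l,st,ce=cv2.connectedComponentsWithStats(o.astype(np.uint8)); i=1+np.argmax(st[1:,4]); m=l==i
print(st[i],np.median(w[m],0),cv2.minAreaRect(w[m][:,:2].astype(np.float32)))
t=(w-s['eef_pos'])@q2m(s['ee_rot']);print(t[m].min(0),t[m].max(0),np.median(t[m],0))
s=ctrl.sense(); print(s['eef_pos'],s['time_s'])
E
```

```text
[ 259  224   27  130 3211] [ 482.8069414  -131.91063259   70.65020516] ((486.75927734375, -135.50421142578125), (11.562028884887695, 63.015621185302734), 48.40029525756836)
[ -6.47601308 -13.72911123 -35.67924758] [ 5.17406318 -1.54852576 27.3370016 ] [ -0.68569322 -11.14435801   1.31178312]
[ 485.63329076 -133.27709359   62.7710268 ] 3.2167
```

Request:
{"fn": "drive_tool", "kwargs": {"gripper": [0.3,0.5,0.5,0.5], "offset": [[0,0,0],[0,0,0],[0,0,0],[0,0,0]], "turn": [0,0,0,0], "force": 20}}

```text
time_s: 3.55
eef_pos: [487.5, -135.7, 65.8]
ee_rot: [-0.646, 0.647, 0.287, -0.286]
force: [-0.4, -0.2, -0.4]
grip_width: 0.502
```

Request:
{"fn": "drive_tool", "kwargs": {"gripper": [0.5,0.8,1,1,1,1,1], "offset": [[0,0.003,0],[0,0,0],[0,0,0],[0,0,0],[0,0,0],[0,0,0],[0,0,0]], "turn": [0,0,0,0,0,0,0], "force": 60}}

```text
time_s: 4.13
eef_pos: [486.8, -135.8, 61.4]
ee_rot: [-0.646, 0.646, 0.287, -0.287]
force: [-2.1, -1.5, 1.9]
grip_width: 0.118
```

```bash
python3 - <<'E'
from h import *
im,d,s=snap('wrist','w4.png'); print(s['eef_pos'],s['time_s'],s['force'],s['wrist_torque'],s['grip_width']*85)
M=q2m(s['ee_rot']);print(np.degrees(np.arctan2(M[1,0],M[0,0])))
E
```

```text
[ 486.76044249 -135.81391382   61.40727795] 4.1333 [-2.10631267 -1.51549315  1.90151958] [-0.41635066  0.36952781 -0.00853173] 10.005531953147827
47.84652739571576
```

View pics/w4.png

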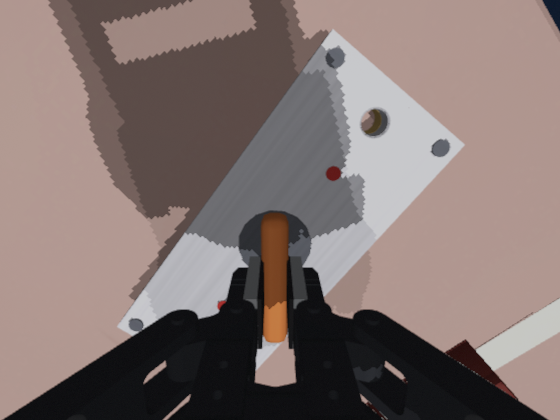

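Request:
{"fn": "drive_tool", "kwargs": {"gripper": [1,1,1,1,1,1,1,1,1,1], "offset": [[0,-0.004,0],[0,-0.008,0],[0,-0.014,0],[0,-0.02,0],[0,-0.025,0],[0,-0.025,0],[0,-0.016,0],[0,-0.008,0],[0,0,0],[0,0,0]], "turn": [0,0,0,0,0,0,0,0,0,0]}}

```text
time_s: 5.02
eef_pos: [486.4, -135.2, 180.5]
ee_rot: [0.647, -0.646, -0.287, 0.287]
force: [-0.2, 0.3, -6.0]
grip_width: 0.118
```

```bash
python3 - <<'E'
from h import *
im,d,s=snap('wrist','w5.png'); print(s['eef_pos'],s['time_s'],s['force'],s['wrist_torque'],s['grip_width']*85)
M=q2m(s['ee_rot']);print(np.degrees(np.arctan2(M[1,0],M[0,0])))
im,d,s=snap('scene','s5.png')
for c in ['wrist','scene']:
  for n in ['tint_red','tint_green']:
    for k in ctrl.boxes_of(c,n): print(c,n,k['score'],toworld(c,k['centre'],s).round())
E
```

```text
[ 486.40735236 -135.22093442  180.52171423] 5.0167 [-0.24928645  0.28748113 -5.96974628] [-0.0364845   0.05495784 -0.00664263] 10.028377637047281
47.84881718084355
wrist tint_red 0.62 [[706. -16.  48.]]
wrist tint_green 0.57 [[721.  28.  -0.]]
scene tint_red 0.52 [[713. -21.  51.]]
```

View pics/w5.png

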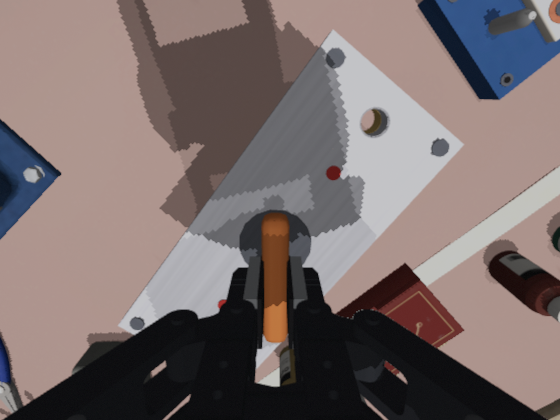

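View pics/s5.png

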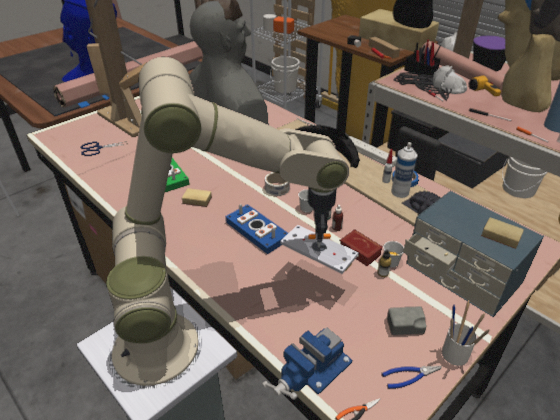

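```bash
cat > plate.py <<'E'
from h import *
def plate(fn):
    z=np.load('pics/'+fn+'.npz'); s=dict(eef_pos=z['pos'],ee_rot=z['q']); im=z['im'];d=z['d']
    w=toworld('wrist',pts('wrist',d),s).reshape(420,560,3)
    M=q2m(s['ee_rot'])
    zp=z['pos'][2]-61.4+26
    m=(abs(w[...,2]-zp+1.5)<6)&(d>0)
    vv,uu=np.mgrid[:420,:560]
    hsv=cv2.cvtColor(im,cv2.COLOR_RGB2HSV)
    m&=(hsv[...,1]<60)&(hsv[...,2]>60)
    n,l,st,ce=cv2.connectedComponentsWithStats(m.astype(np.uint8)); i=1+np.argmax(st[1:,4]); m=l==i
    A=np.c_[w[m][:,:2]-z['pos'][:2],np.ones(m.sum())]; co=np.linalg.lstsq(A,w[m][:,2],rcond=None)[0]
    print('tilt dz/dx,dy',co[:2].round(4),'z at tcp',co[2]-z['pos'][2])
    r=cv2.minAreaRect(ray('wrist',np.c_[uu[m],vv[m]],zp,s)[:,:2].astype(np.float32)); print(r, 'jaw',np.degrees(np.arctan2(M[1,0],M[0,0])))
    cv2.imwrite('pics/m.png',m*255)
    return s,zp
if __name__=='__main__':
    for f in ['w4.png','w5.png']: plate(f)
E
python3 plate.py
```

```text
tilt dz/dx,dy [-0.0011 -0.0003] z at tcp -37.10833201212106
((486.64288330078125, -135.7777862548828), (89.2143783569336, 207.95779418945312), 10.896503448486328) jaw 47.84652739571576
tilt dz/dx,dy [-0.0029  0.0006] z at tcp -38.22650914772393
((485.9678039550781, -134.62765502929688), (88.62531280517578, 206.6798553466797), 10.840785026550293) jaw 47.84881718084355[ WARN:0@0.622] global loadsave.cpp:1063 imwrite_ Unsupported depth image for selected encoder is fallbacked to CV_8U.
```

Request:
{"fn": "drive_tool", "kwargs": {"gripper": [1,1,1,1,1,1,1,1,1,1,1,1,1,1,1,1], "offset": [[0.0064,0,0.0051],[0.0149,0,0.0119],[0.0213,0,0.017],[0.0213,0,0.017],[0.0213,0,0.017],[0.0213,0,0.017],[0.0213,0,0.017],[0.0213,0,0.017],[0.0213,0,0.017],[0.0213,0,0.017],[0.0213,0,0.017],[0.0149,0,0.0119],[0.0064,0,0.0051],[0,0,0],[0,0,0],[0,0,0]], "turn": [0,0,0,0,0,0,0,0,0,0,2,3,3,2,1.4,0]}}

```text
time_s: 6.65
eef_pos: [506.5, 163.8, 181.1]
ee_rot: [0.672, -0.672, -0.221, 0.221]
force: [-0.3, -0.7, -5.3]
grip_width: 0.119
```

Request:
{"fn": "drive_tool", "kwargs": {"gripper": [1,1], "offset": [[0,0,0],[0,0,0]], "turn": [0,0]}}

```text
time_s: 6.82
eef_pos: [506.7, 163.3, 181.3]
ee_rot: [0.672, -0.672, -0.221, 0.221]
force: [-0.0, -0.6, -5.4]
grip_width: 0.118
```

```bash
python3 - <<'E'
from h import *
im,d,s=snap('wrist','w6.png'); print(s['eef_pos'],s['time_s'],s['force'],s['wrist_torque'],s['grip_width']*85)
M=q2m(s['ee_rot']);print(np.degrees(np.arctan2(M[1,0],M[0,0])),M[:,0],M[:,2])
from plate import plate
plate('w6.png')
E
```

```text
[506.73129861 163.2747389  181.27252567] 6.8167 [-0.01587434 -0.61391081 -5.37070125] [ 0.02277737 -0.00255114 -0.03180852] 10.065235106945883
36.45983965305621 [ 8.04273589e-01  5.94259191e-01 -8.70807407e-05] [-5.94259185e-01  8.04273594e-01  8.52947169e-05]
tilt dz/dx,dy [-0.0031 -0.0002] z at tcp -38.24476331712009
((506.3931884765625, 163.902587890625), (206.69113159179688, 88.56240844726562), 89.4544448852539) jaw 36.45983965305621[ WARN:0@1.836] global loadsave.cpp:1063 imwrite_ Unsupported depth image for selected encoder is fallbacked to CV_8U.
```

View pics/w6.png

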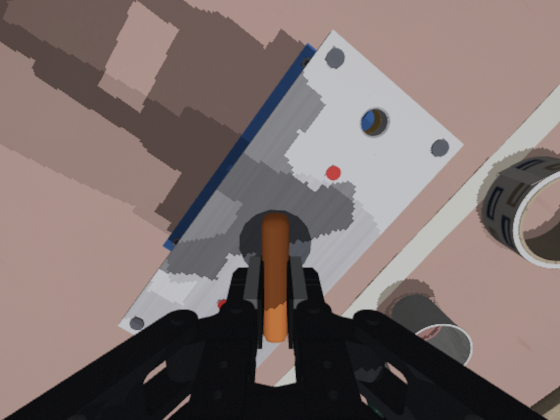

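Request:
{"fn": "drive_tool", "kwargs": {"gripper": [1,1,1,1,1,1], "offset": [[-0.0009,0.01,0.0016],[0,0.018,0],[0,0.014,0],[0,0,0],[0,0,0],[0,0,0]], "turn": [0,0,0,0,0,0]}}

```text
time_s: 7.37
eef_pos: [505.5, 164.2, 139.9]
ee_rot: [-0.672, 0.672, 0.221, -0.221]
force: [-0.4, -0.6, -4.4]
grip_width: 0.116
```

```bash
python3 - <<'E' 2>/dev/null
from h import *
im,d,s=snap('wrist','w7.png'); print(s['eef_pos'],s['time_s'],s['force'],s['wrist_torque'])
from plate import plate
plate('w7.png')
cv2.imwrite('pics/w7c.png',cv2.resize(im[60:180,300:470,::-1],None,fx=4,fy=4,interpolation=cv2.INTER_CUBIC))
im,d,s=snap('side','s7.png')
cv2.imwrite('pics/s7c.png',cv2.resize(im[180:270,240:380,::-1],None,fx=5,fy=5,interpolation=cv2.INTER_CUBIC))
E
```

```text
[505.47204876 164.22248556 139.91139972] 7.3667 [-0.42798001 -0.59306872 -4.41494342] [0.00924567 0.01312238 0.00059675]
tilt dz/dx,dy [-0.0019 -0.0002] z at tcp -38.260672444463324
((505.1998291015625, 164.8515625), (206.68194580078125, 88.58837127685547), 89.48505401611328) jaw 36.44497138930491
```

View pics/w7c.png

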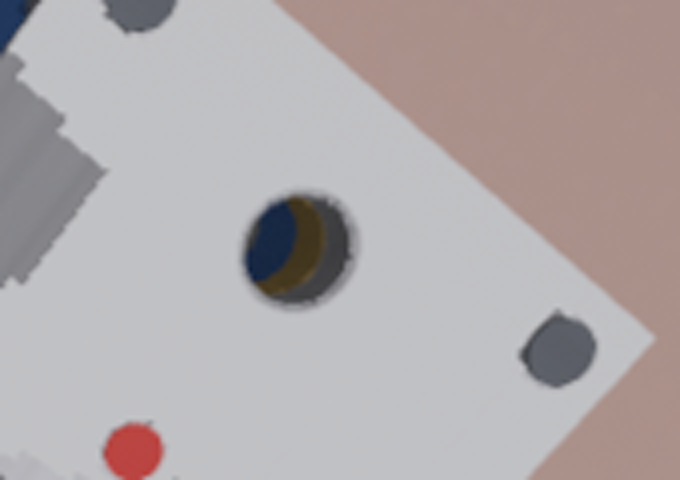

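View pics/s7c.png

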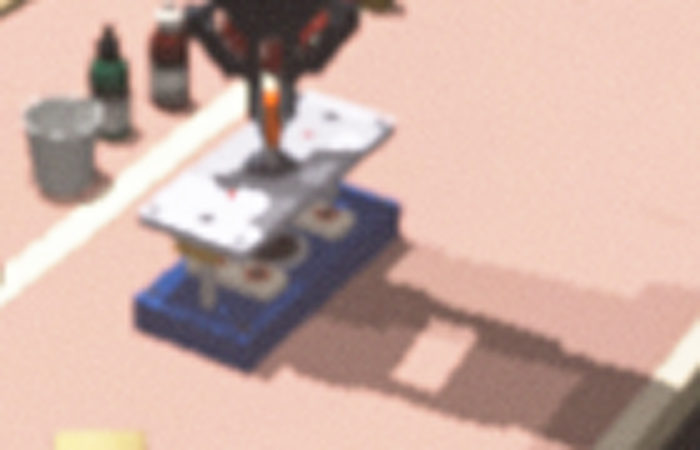

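Request:
{"fn": "drive_tool", "kwargs": {"gripper": [1,1,1,1,1,1], "offset": [[-0.0004,0.004,0.0003],[0,0.004,0],[0,0.002,0],[0,0.002,0],[0,0,0],[0,0,0]], "turn": [0,0,0,0,0,0]}}

```text
time_s: 7.97
eef_pos: [504.6, 164.2, 127.2]
ee_rot: [0.672, -0.672, -0.221, 0.221]
force: [1.0, 1.0, -5.1]
grip_width: 0.117
```

Request:
{"fn": "drive_tool", "kwargs": {"gripper": [1,1,1,1,1], "offset": [[0,0.002,0],[0,0.002,0],[0,0.001,0],[0,0,0],[0,0,0]], "turn": [0,0,0,0,0]}}

```text
time_s: 8.38
eef_pos: [504.6, 164.3, 122.2]
ee_rot: [0.672, -0.672, -0.221, 0.221]
force: [1.3, -0.1, -5.0]
grip_width: 0.12
```

```bash
python3 - <<'E' 2>/dev/null
from h import *
im,d,s=snap('wrist','w8.png'); print(s['eef_pos'],s['time_s'],s['force'],s['wrist_torque'])
from plate import plate
plate('w8.png')
cv2.imwrite('pics/w8c.png',cv2.resize(im[60:180,300:470,::-1],None,fx=4,fy=4,interpolation=cv2.INTER_CUBIC))
E
```

```text
[504.58699929 164.25505298 122.23791149] 8.3833 [ 1.32173721 -0.05915747 -4.95247988] [0.0288123  0.01579615 0.00967847]
tilt dz/dx,dy [-0.0027  0.    ] z at tcp -38.2559163952202
((504.2669677734375, 164.90383911132812), (206.6813507080078, 88.5645523071289), 89.47404479980469) jaw 36.44740476562219
```

View pics/w8c.png

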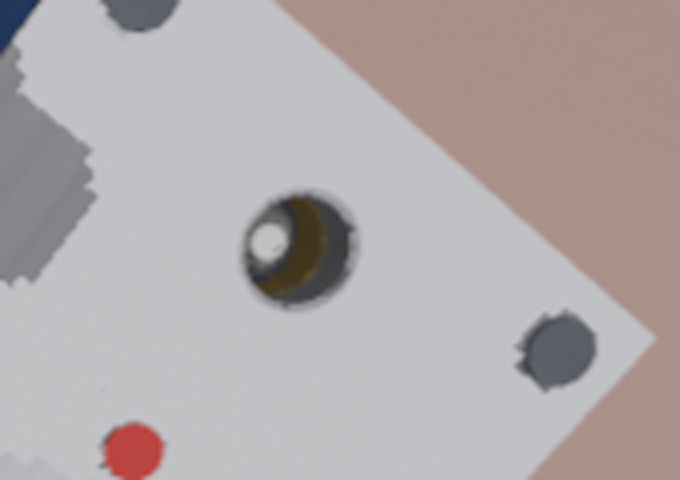

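Request:
{"fn": "drive_tool", "kwargs": {"gripper": [1,1,1,1,1,1,1], "offset": [[0,0.002,0],[0,0.002,0],[0,0.002,0],[0,0.002,0],[0,0.002,0],[0,0,0],[0,0,0]], "turn": [0,0,0,0,0,0,0]}}

```text
time_s: 9.02
eef_pos: [504.6, 164.2, 112.2]
ee_rot: [0.672, -0.672, -0.221, 0.221]
force: [-0.1, 0.5, -4.7]
grip_width: 0.118
```

Request:
{"fn": "drive_tool", "kwargs": {"gripper": [1,1,1,1,1,1,1], "offset": [[0,0.003,0],[0,0.003,0],[0,0.003,0],[0,0.003,0],[0,0.002,0],[0,0,0],[0,0,0]], "turn": [0,0,0,0,0,0,0]}}

```text
time_s: 9.6
eef_pos: [504.6, 164.2, 98.2]
ee_rot: [0.672, -0.672, -0.221, 0.221]
force: [0.4, 0.7, -5.4]
grip_width: 0.117
```

Request:
{"fn": "drive_tool", "kwargs": {"gripper": [1,1,1,1,1,1], "offset": [[0,0.002,0],[0,0.002,0],[0,0.0015,0],[0,0,0],[0,0,0],[0,0,0]], "turn": [0,0,0,0,0,0]}}

```text
time_s: 10.1
eef_pos: [504.6, 164.2, 92.8]
ee_rot: [-0.672, 0.672, 0.221, -0.221]
force: [1.0, -0.3, -5.5]
grip_width: 0.117
```

Request:
{"fn": "drive_tool", "kwargs": {"gripper": [1,1,1,1,1], "offset": [[0,0.001,0],[0,0.001,0],[0,0,0],[0,0,0],[0,0,0]], "turn": [0,0,0,0,0]}}

```text
time_s: 10.52
eef_pos: [504.8, 164.3, 91.1]
ee_rot: [-0.672, 0.672, 0.221, -0.221]
force: [-1.8, -0.6, 2.5]
grip_width: 0.115
```

Request:
{"fn": "drive_tool", "kwargs": {"gripper": [1,1,1,1,1,1,1,1], "offset": [[0,0.001,0],[0,0.001,0],[0,0.001,0],[0,0.001,0],[0,0.001,0],[0,0,0],[0,0,0],[0,0,0]], "turn": [0,0,0,0,0,0,0,0]}}

```text
time_s: 11.18
eef_pos: [504.9, 164.3, 86.3]
ee_rot: [-0.672, 0.672, 0.221, -0.221]
force: [-3.8, -0.9, 8.3]
grip_width: 0.117
```

Request:
{"fn": "drive_tool", "kwargs": {"gripper": [1,1,1,1], "offset": [[0,0.001,0],[0,0,0],[0,0,0],[0,0,0]], "turn": [0,0,0,0]}}

```text
time_s: 11.52
eef_pos: [505.1, 164.3, 86.2]
ee_rot: [-0.671, 0.672, 0.222, -0.221]
force: [-5.6, -0.3, 15.9]
grip_width: 0.118
```

Request:
{"fn": "drive_tool", "kwargs": {"gripper": [1,1,1,1,1,1], "offset": [[0,0,0],[0,0,0],[0,0,0],[0,0,0],[0,0,0],[0,0,0]], "turn": [-2,-2,-2,-2,-2,0]}}

```text
time_s: 12.02
eef_pos: [505.0, 164.3, 86.2]
ee_rot: [-0.649, 0.65, 0.28, -0.279]
force: [-4.9, -1.1, 16.2]
grip_width: 0.118
```

Request:
{"fn": "drive_tool", "kwargs": {"gripper": [1,1,1,1,1], "offset": [[0,0,0],[0,0,0],[0,0,0],[0,0,0],[0,0,0]], "turn": [-2,-2,-2,0,0]}}

```text
time_s: 12.43
eef_pos: [505.0, 164.2, 86.1]
ee_rot: [-0.634, 0.635, 0.313, -0.312]
force: [-5.7, -1.2, 15.6]
grip_width: 0.116
```

```bash
cat > st.py <<'E'
from h import *
s=ctrl.sense(); M=q2m(s['ee_rot']); print(s['eef_pos'].round(2),s['time_s'],s['force'],s['wrist_torque'],'jaw',np.degrees(np.arctan2(M[1,0],M[0,0])))
E
python3 st.py
```

```text
[505.   164.2   86.11] 12.4333 [-5.71822789 -1.21030851 15.59361878] [-0.17544149  1.06488999  0.0375503 ] jaw 52.465279559988645
```

Request:
{"fn": "drive_tool", "kwargs": {"gripper": [1,1,1,1,1], "offset": [[0,0,0],[0,0,0],[0,0,0],[0,0,0],[0,0,0]], "turn": [-2,-2,-2,0,0]}}

```text
time_s: 12.85
eef_pos: [504.9, 164.1, 86.0]
ee_rot: [-0.617, 0.617, 0.346, -0.345]
force: [-4.9, -1.7, 15.0]
grip_width: 0.116
```

```bash
python3 st.py
```

```text
[504.94 164.14  85.97] 12.85 [-4.88108209 -1.68016282 15.04456962] [-0.28996577  1.10305477 -0.01000852] jaw 58.464618970829186
```

Request:
{"fn": "drive_tool", "kwargs": {"gripper": [1,1,1,1,1], "offset": [[0,0,0],[0,0,0],[0,0,0],[0,0,0],[0,0,0]], "turn": [-2,-2,-2,0,0]}}

```text
time_s: 13.27
eef_pos: [504.8, 164.1, 85.7]
ee_rot: [-0.598, 0.598, 0.377, -0.377]
force: [-5.1, -1.6, 12.1]
grip_width: 0.118
```

```bash
python3 st.py
```

```text
[504.83 164.08  85.68] 13.2667 [-5.13779582 -1.64366423 12.09216252] [-0.3226848   0.91155544  0.04724513] jaw 64.46670690066988
```

Request:
{"fn": "drive_tool", "kwargs": {"gripper": [1,1,1], "offset": [[0,0.0005,0],[0,0,0],[0,0,0]], "turn": [-2,0,0]}}

```text
time_s: 13.52
eef_pos: [504.6, 164.1, 84.6]
ee_rot: [-0.591, 0.592, 0.388, -0.388]
force: [-3.3, -1.3, 6.3]
grip_width: 0.121
```

Request:
{"fn": "drive_tool", "kwargs": {"gripper": [1,1,1,1], "offset": [[0,0,0],[0,0,0],[0,0,0],[0,0,0]], "turn": [-2,-2,0,0]}}

```text
time_s: 13.85
eef_pos: [504.6, 164.0, 84.3]
ee_rot: [-0.578, 0.578, 0.408, -0.408]
force: [-2.1, -2.2, 5.2]
grip_width: 0.118
```

```bash
python3 st.py
```

```text
[504.56 164.02  84.34] 13.85 [-2.10542368 -2.19895165  5.21048113] [-0.31350213  0.50657202  0.07054418] jaw 70.44354076574072
```

Request:
{"fn": "drive_tool", "kwargs": {"gripper": [1,1,1,1], "offset": [[0,0.001,0],[0,0.001,0],[0,0,0],[0,0,0]], "turn": [0,0,0,0]}}

```text
time_s: 14.18
eef_pos: [504.5, 164.0, 82.3]
ee_rot: [-0.578, 0.578, 0.408, -0.408]
force: [-2.8, -1.4, 5.3]
grip_width: 0.12
```

```bash
python3 st.py
```

```text
[504.54 164.05  82.33] 14.1833 [-2.79737929 -1.41200614  5.33769519] [-0.249595    0.57815601  0.03034329] jaw 70.43780323390268
```

Request:
{"fn": "drive_tool", "kwargs": {"gripper": [1,1,1,1,1,1], "offset": [[0,0.001,0],[0,0.001,0],[0,0.001,0],[0,0,0],[0,0,0],[0,0,0]], "turn": [0,0,0,0,0,0]}}

```text
time_s: 14.68
eef_pos: [504.5, 164.0, 79.4]
ee_rot: [-0.578, 0.578, 0.408, -0.408]
force: [-3.2, -1.7, 7.4]
grip_width: 0.119
```

Request:
{"fn": "drive_tool", "kwargs": {"gripper": [1,1,1,1], "offset": [[0,0.0007,0],[0,0.0007,0],[0,0,0],[0,0,0]], "turn": [0,0,0,0]}}

```text
time_s: 15.02
eef_pos: [504.6, 164.0, 78.1]
ee_rot: [-0.578, 0.578, 0.408, -0.408]
force: [-4.0, -2.1, 6.4]
grip_width: 0.12
```

```bash
python3 st.py
```

```text
[504.58 164.02  78.12] 15.0167 [-3.96058824 -2.12801744  6.38642382] [-0.33129984  0.65870718  0.03134239] jaw 70.43301686147058
```

Request:
{"fn": "drive_tool", "kwargs": {"gripper": [1,1,1,1,1,1,1,1,1,1], "offset": [[0,0,0],[0,0,0],[0,0,0],[0,0,0],[0,0,0],[0,0,0],[0,0,0],[0,0,0],[0,0,0],[0,0,0]], "turn": [0,1,2,3,3,3,3,3,2,0], "force": 80}}

```text
time_s: 15.85
eef_pos: [504.7, 164.2, 78.1]
ee_rot: [-0.64, 0.64, 0.301, -0.301]
force: [-3.5, -0.4, 6.1]
grip_width: 0.111
```

```bash
python3 st.py
```

```text
[504.67 164.16  78.1 ] 15.85 [-3.51073236 -0.38377412  6.08815185] [-0.16756819  0.4586255   0.21039   ] jaw 50.35242357198227
```

Request:
{"fn": "drive_tool", "kwargs": {"gripper": [1,1,1,1,1,1,1,1,1,1,1,1,1,1], "offset": [[0,0,0],[0,0,0],[0,0,0],[0,0,0],[0,0,0],[0,0,0],[0,0,0],[0,0,0],[0,0,0],[0,0,0],[0,0,0],[0,0,0],[0,0,0],[0,0,0]], "turn": [2,3,3,3,3,3,3,3,3,3,3,3,3,2]}}

```text
time_s: 17.02
eef_pos: [505.1, 164.4, 78.2]
ee_rot: [-0.704, 0.704, 0.064, -0.063]
force: [-1.3, 0.4, 4.2]
grip_width: 0.114
```

```bash
python3 st.py
```

```text
[505.09 164.4   78.17] 17.0167 [-1.27703128  0.36993756  4.22574783] [0.09240262 0.07089222 0.36976153] jaw 10.31830853014619
```

Engaged and turning with the rotor's friction (~0.3 Nm). On toward the stop, slowly.

Request:
{"fn": "drive_tool", "kwargs": {"gripper": [1,1,1,1,1,1,1], "offset": [[0,0,0],[0,0,0],[0,0,0],[0,0,0],[0,0,0],[0,0,0],[0,0,0]], "turn": [2,2,2,2,1,0,0]}}

```text
time_s: 17.6
eef_pos: [505.1, 164.3, 78.1]
ee_rot: [0.707, -0.707, -0.01, 0.009]
force: [1.6, 1.4, 4.4]
grip_width: 0.112
```

```bash
python3 st.py; python3 - <<'E' 2>/dev/null
from h import *
im,d,s=snap('wrist','w9.png')
E
```

```text
[505.11 164.34  78.14] 17.6 [1.62336206 1.39713958 4.37336766] [ 0.19230138 -0.22524064  0.26584152] jaw 1.4909364468012587
```

View pics/w9.png

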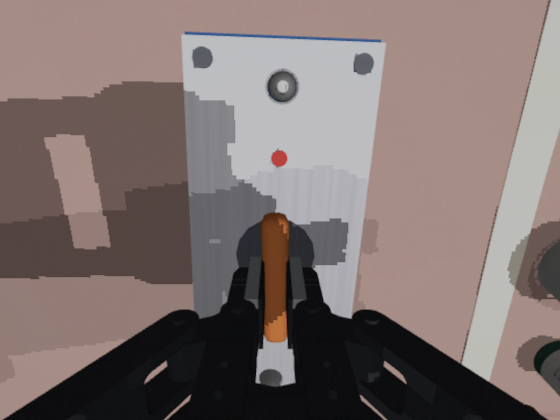

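Request:
{"fn": "drive_tool", "kwargs": {"gripper": [1,1,1,1,1], "offset": [[0,0,0],[0,0,0],[0,0,0],[0,0,0],[0,0,0]], "turn": [1,1,1,0,0]}}

```text
time_s: 18.07
eef_pos: [505.0, 164.3, 78.1]
ee_rot: [0.707, -0.707, 0.009, -0.01]
force: [3.5, 0.9, 5.2]
grip_width: 0.109
```

```bash
python3 st.py
```

```text
[505.01 164.31  78.11] 18.0667 [3.45142746 0.87845227 5.23448526] [ 0.30737067 -0.56914095  0.32025878] jaw -1.5771297772366806
```

Request:
{"fn": "drive_tool", "kwargs": {"gripper": [1,1,1,1], "offset": [[0,0,0],[0,0,0],[0,0,0],[0,0,0]], "turn": [1,0,0,0]}}

```text
time_s: 18.4
eef_pos: [505.0, 164.3, 78.1]
ee_rot: [0.707, -0.707, 0.015, -0.016]
force: [3.0, 1.8, 4.4]
grip_width: 0.113
```

```bash
python3 st.py
```

```text
[505.05 164.29  78.14] 18.4 [3.02530011 1.76466001 4.41471966] [ 0.37857671 -0.63928131  0.23517259] jaw -2.574424465807559
```

Request:
{"fn": "drive_tool", "kwargs": {"gripper": [1,0.9,0.8,0.7,0.5,0.3,0.2,0.2,0.2], "offset": [[0,-0.001,0],[0,-0.001,0],[0,0,0],[0,0,0],[0,0,0],[0,0,0],[0,0,0],[0,0,0],[0,0,0]], "turn": [0,0,0,0,0,0,0,0,0], "force": 20}}

```text
time_s: 19.15
eef_pos: [504.5, 164.2, 79.8]
ee_rot: [-0.707, 0.707, -0.016, 0.016]
force: [-0.6, 0.5, 0.1]
grip_width: 0.805
```

```bash
python3 st.py; python3 - <<'E' 2>/dev/null
from h import *
im,d,s=snap('wrist','w10.png')
E
```

```text
[504.46 164.19  79.76] 19.15 [-0.55090135  0.53826006  0.12441597] [-0.01763898 -0.01192539 -0.04676815] jaw -2.559219515314021
```

View pics/w10.png

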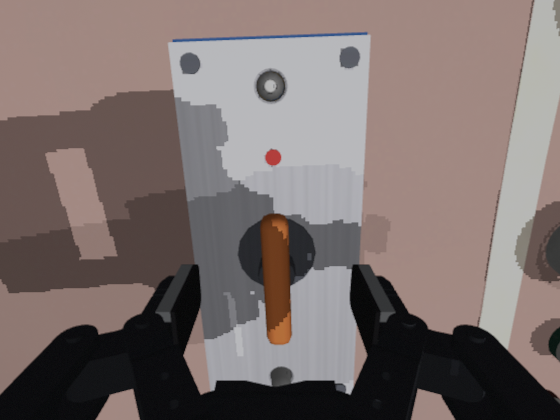

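Request:
{"fn": "drive_tool", "kwargs": {"gripper": [0.1,0,0,0,0,0,0,0,0], "offset": [[0,-0.01,0],[0,-0.02,0],[0,-0.03,0],[0,-0.035,0],[0,-0.035,0],[0,-0.02,0],[0,0,0],[0,0,0],[0,0,0]], "turn": [0,0,0,0,0,0,0,0,0]}}

```text
time_s: 19.95
eef_pos: [504.1, 164.2, 229.2]
ee_rot: [-0.707, 0.707, -0.016, 0.015]
force: [-0.4, -0.6, -0.8]
grip_width: 0.998
```

```bash
python3 - <<'E' 2>/dev/null
from h import *
im,d,s=snap('wrist','w11.png'); print(s['eef_pos'],s['time_s'])
hsv=cv2.cvtColor(im,cv2.COLOR_RGB2HSV)
w=toworld('wrist',pts('wrist',d),s).reshape(420,560,3)
o=(hsv[...,0]<20)&(hsv[...,1]>150)&(w[...,2]>70)&(w[...,2]<120)&(d>0)
def big(m):
    n,l,st,ce=cv2.connectedComponentsWithStats(m.astype(np.uint8)); return l==1+np.argmax(st[1:,4])
m=big(o); vv,uu=np.nonzero(m)
print('handle z',np.percentile(w[m][:,2],[10,50,90])); zt=np.percentile(w[m][:,2],70)
print(cv2.minAreaRect(ray('wrist',np.c_[uu,vv],zt,s)[:,:2].astype(np.float32)))
for zz in [56]:
    m=big((hsv[...,1]<60)&(abs(w[...,2]-zz+1.5)<5)&(d>0)); vv,uu=np.nonzero(m)
    A=np.c_[w[m][:,:2]-s['eef_pos'][:2],np.ones(m.sum())]; co=np.linalg.lstsq(A,w[m][:,2],rcond=None)[0]
    print('plate z',co,np.median(w[m][:,2]),cv2.minAreaRect(ray('wrist',np.c_[uu,vv],56,s)[:,:2].astype(np.float32)))
snap('side','s11.png');snap('scene','sc11.png')
E
```

```text
[504.12875768 164.19306894 229.24429836] 19.95
handle z [88.09317264 89.74780037 90.84396481]
((505.3878173828125, 165.69544982910156), (62.28848648071289, 11.897146224975586), 87.98108673095703)
plate z [-2.67218945e-04  4.01338318e-04  5.42795443e+01] 54.241442532020216 ((505.2301940917969, 164.65167236328125), (208.5757293701172, 89.47237396240234), 89.48054504394531)
```

View pics/w11.png

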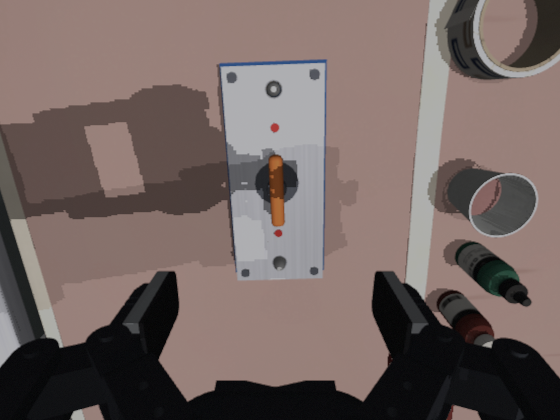

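View pics/sc11.png

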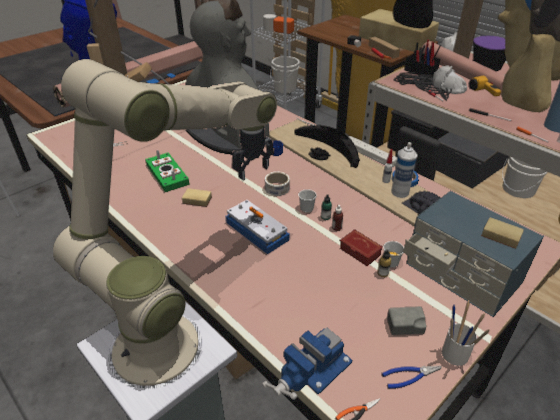

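```bash
python3 -c "
from rig import ctrl
print(ctrl.finish_job(), ctrl.sense()['time_s'])"
```

```text
the job is handed in; nothing more can be done
the job is handed in; nothing more can be done
```

I lifted the plate by its T-handle, turned it to line up with the blue base and lowered it over both guide pins until it seated. I then pressed the key with about 16 N and turned it. It dropped into the lock at a key angle of roughly 1.2 rad. I pushed it down about 14 mm, turned it clockwise, let go and handed the job in at about 20 s of the 62 s allowed.

Last checks, from the wrist camera after release:
- **Plate:** it is level (tilt under 0.001 rad), with its top about 56 mm above the bench after correcting for the camera reading about 2 mm low, so it is seated. Its sides are parallel to the base and it is centred within about 1 mm.
- **Key:** the handle top now sits about 10 mm lower above the plate than before. That fits the locked rest position of 11 mm, but it is only about 1 mm over the 9 mm limit, roughly the camera's own uncertainty. The handle is about -0.03 rad from the plate's long side.
- **Stop:** I felt no clear rise in torque at the end of the turn. That the key reached the stop rests on the measured angle, which matches it.
- **Surroundings:** the gripper is clear of everything, and the other things on the bench look unmoved in the scene picture. I did not measure their positions again.

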